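Sort the left- and right-hand brackets

ROBOT

A 6-joint arm with a two-finger parallel gripper is mounted at the origin on a cart in front of the work surface, level with it; the furniture and walls round the work are solid. World frame = base frame: x ahead of the robot, y to its left, z up, the work surface at z = 0. Lengths are in m, angles in rad, forces in N, time in s.
With the tool pointing down it reaches from about 0.325 to 1 m from the base axis. Payload 5.1 kg.
Tool frame: the origin (TCP) lies midway between the tips of the shut fingers; the grasp point (between the pads) lies 19 mm behind it (r.tcp_to_grasp is the distance from the TCP to the grasp point, in m); z points along the fingers, y is the direction in which the jaws open and shut (so a half turn about z gives the same grasp; the last joint's range is limited). The gripper opens to 85 mm and grips with 20 to 120 N. Pads are 22 mm wide; open, the fingers measure 114 mm over their backs; the gripper's body (76 mm by 85 mm) begins 54 mm behind the grasp point. The pads swing forward as they close: fully open they stand 13 mm farther back than shut.
Start: joints at [-1.381, 0.124, 1.65, -0, 1.367, -0.083], TCP at [0.175, -0.626, 0.231] pointing down, gripper open.
Joint ranges: [-2.61, 2.61], [-1.02, 2.33], [0.03, 2.71], [-1.35, 4.49], [0.32, 2.68], [-2.91, 2.91]. Speed limits (rad/s): [2.57, 2.57, 3.14, 3.14, 3.14, 3.14].

INTERFACE

Orientations are given as a unit quaternion [x, y, z, w].
In Python, from station import r gives the robot as it stands. Calls block until the motion is done:
- r.move_pose(position, orientation): joint-space move of the TCP to a pose.
- r.move_straight(position, feed=0.15, frame=None, contact_N=None): straight line of the TCP; frame=None keeps the orientation; feed is the mean speed in m/s. With contact_N (N) it stops when the force on the tool has changed by that much, and returns True; else False.
- r.move_j(angles): joint-space move.
- r.grip(opening, strength=None): opening from 0.0 (shut) to 1.0 (fully open); strength is the grip in N (None keeps the last); returns when the fingers have stopped.
- r.wait(seconds).
- r.solve_ik(position, orientation): joint angles nearest the present ones, or None.
- r.observe(): the state.
- r.snapshot(name): name is "scene" or "top" or "wrist"; returns a dict with "color" (420x560x3 uint8, red, green, blue), "range_z" (420x560 float32, m along the optical axis (not along the pixel's ray), 0 where there is no reading), "camera_matrix" (3x3 intrinsics, pixels), "R" (3x3) and "t" (3): a world point X has camera coordinates R X + t. Camera axes: x right, y down, z forward; pixel columns grow to the right and rows downward; lengths in m; the calibration is good to about 2 mm. The wrist camera is an equidistant fisheye: a pixel r from the principal point sees the ray r / f radians off the axis. A picture is of the moment at which its call begins.
A pose or a line that the arm cannot do raises r.IKError and nothing moves.
- r.sign_off(): hands the job in, once; it reports no verdict.
The state is a dict: "t": time; "q": joint angles; "qd": joint speeds; "tau": joint torques, N m; "eef_pos": TCP position; "eef_rot": TCP orientation; "force": force on the tool from outside, world axes, zero at the start; "wrist_torque": the same for the moment, N m; "finger_gap": opening from 0.0 (shut) to 1.0 (fully open).
Only numpy, scipy, OpenCV 4.12 (cv2) and the standard library are available. Lean on these libraries where they do the work, as an engineer would, in place of code of your own. Each camera call takes 0.05 s, during which the arm holds its last target. There are 200 camera calls.

TASK

The two loose angle brackets are mirror images, one left-hand and one right-hand. Each of the two trays shows which hand it is for by the sample bracket screwed to the shelf behind it: put each loose bracket into the tray whose sample has the same hand, set down without dropping it, so that it stands on its foot flat on the tray's floor. Leave the spirit level and the test bar where they are.

Things in the scene. Friction and masses are not known exactly. Their poses are not given: they have to be found in the camera images.
- bracket_left: loose left-hand aluminium angle bracket, 0.22 kg +-30%. Upright web 110 (x) x 10 (y) x 56 mm high; 6 mm thick foot reaches 32 mm to +y of the web's mid-plane, and at the +x end (x 19 to 55) a lug of the foot reaches 65 mm to +y. Seen from above, lug end away from you, foot and lug point to your left. Gussets only beyond x = +-46. Origin: under the web's middle, at the underside; z up; any yaw.
- bracket_right: loose right-hand aluminium angle bracket, 0.22 kg +-30%. Upright web 110 (x) x 10 (y) x 56 mm high; 6 mm thick foot reaches 32 mm to -y of the web's mid-plane, and at the +x end (x 19 to 55) a lug of the foot reaches 65 mm to -y. Seen from above, lug end away from you, foot and lug point to your right. Gussets only beyond x = +-46. Origin: under the web's middle, at the underside; z up; any yaw.
- tray_left: fixed grey tray for left-hand brackets, 164 x 164 mm outside, 156 x 156 inside, walls 20 high, floor 4 thick. Origin: centre of its underside; x, y along its sides, z up. Behind it (x = 82 to 172 mm) a 10 mm high shelf carries a full-size left-hand sample, screwed down, web along y at the back, lug at its +y end, top 66 mm up. Stands at the robot's left or right, the other tray opposite.
- tray_right: fixed grey tray for right-hand brackets, 164 x 164 mm outside, 156 x 156 inside, walls 20 high, floor 4 thick. Origin: centre of its underside; x, y along its sides, z up. Behind it (x = 82 to 172 mm) a 10 mm high shelf carries a full-size right-hand sample, screwed down, web along y at the back, lug at its -y end, top 66 mm up. Stands at the robot's left or right, the other tray opposite.
- spirit_level: small light spirit level with a yellow vial, 18 x 100 x 24 mm, lying on the worktop; bystander. Origin: centre of its underside, length along y.
- test_bar: pale moulded test bar, 20 x 150 x 12 mm, lying on the worktop; bystander. Origin: centre of its underside, length along y.
- mould_stack (a point): fixed obstacle between the trays: centre of the top of a tall white mould stack, about 200 x 200 mm (yaw 0) and 240 mm high; carry things round its robot side or well over it.

How it is judged:
By the outcome, as a careful person would: the job done as asked, in the order asked, and still so for the second after the job is handed in, with the robot touching nothing.
It also fails if it takes over 70 s, if anything falls off the work surface, if the arm or the gripper's body presses on something with over 40 N, if the wrist force passes 120 N, or if a joint passes its speed limit or range.

## Working session

There is one attempt and no reset: what is moved stays moved. The work goes in short steps, each a Python script; the robot and the scene stay as the last script left them, time stands still between calls to the robot, and variables do not carry over. Pictures are saved under pics/ and viewed, about 8 in all and at most 12, crops included, and the job is handed in when it is done.

```bash
mkdir -p pics; ls
python3 - <<'E'
from station import r
import cv2,numpy as np
o=r.observe();print(o['t'],o['eef_pos'],o['eef_rot'],o['finger_gap'],r.tcp_to_grasp)
for n in("top","scene"):
    s=r.snapshot(n);np.savez(f"pics/{n}.npz",**s)
    cv2.imwrite(f"pics/{n}.png",s['color'][:,:,::-1])
    z=s['range_z'];print(n,s['camera_matrix'].tolist(),s['R'].round(3).tolist(),s['t'].round(3),(z>0).mean())
E
```

```text
pics
0.0 [ 0.17498865 -0.62537215  0.23006368] [ 9.90714746e-01  1.35953095e-01 -4.75353537e-05 -1.02263050e-03] 0.9964444840195988 0.0187
top [[472.8512384072447, 0.0, 269.57416320319834], [0.0, 472.8512384072447, 211.41930078479203], [0.0, 0.0, 1.0]] [[0.024, -1.0, -0.005], [-0.973, -0.023, -0.228], [0.228, 0.01, -0.974]] [0.009 0.551 1.355] 0.9958630952380952
scene [[485.83477560524744, 0.0, 280.183914010176], [0.0, 485.83477560524744, 207.59051902375876], [0.0, 0.0, 1.0]] [[-0.786, 0.619, 0.01], [0.546, 0.7, -0.46], [-0.292, -0.356, -0.888]] [ 0.397 -0.242  1.593] 0.9959948979591837
```

View pics/top.png

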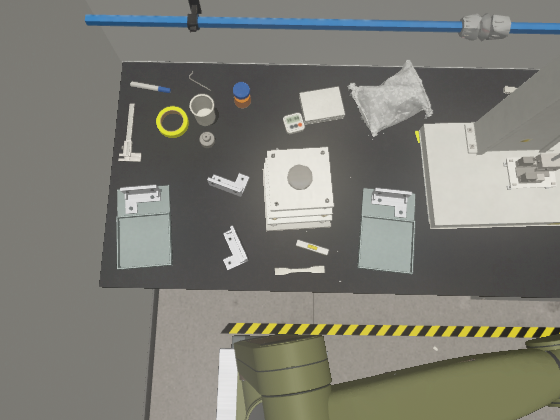

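View pics/scene.png

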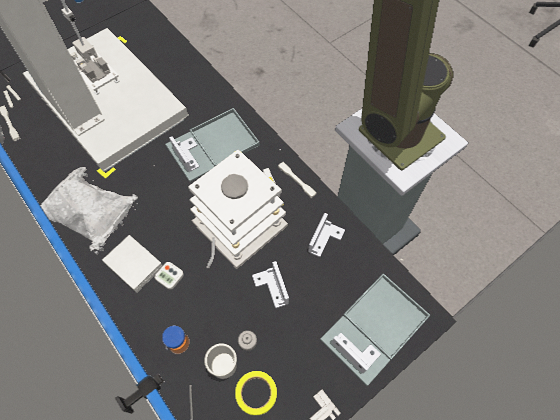

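The top view (up = +x, left = +y) shows loose brackets at about px (228,184) and (234,248). The trays are at (144,230) and (388,232) with their samples behind them, and the stack is at (300,185). I'll crop in and use the depth.

```bash
cat > geo.py <<'E'
import numpy as np,cv2
def cloud(s):
    K=s['camera_matrix'];z=s['range_z'].astype(float)
    v,u=np.indices(z.shape)
    P=np.stack([(u-K[0,2])/K[0,0]*z,(v-K[1,2])/K[1,1]*z,z],-1)
    return (P-s['t'])@s['R']   # R^T (P-t)
def box(p):
    (c,wh,a)=cv2.minAreaRect((p[:,:2]*1000).astype(np.float32)); return np.round(c,1),np.round(wh,1),round(a,1)
E
python3 - <<'E'
from geo import *
s=dict(np.load('pics/top.npz'));W=cloud(s);c=s['color'];z=W[...,2]
print('table z',np.median(z[225:285,180:220]))
def rep(n,u0,v0,u1,v1,lo,hi):
    w=W[v0:v1,u0:u1].reshape(-1,3);w=w[(w[:,2]>lo)&(w[:,2]<hi)]
    if len(w)>5:print(n,len(w),'mean',w.mean(0).round(4),'zmax',w[:,2].max().round(4),box(w))
A=(200,168,255,202);B=(215,220,255,276)
for n,b in(('A',A),('B',B)):
    rep(n+' web',*b,.045,.07);rep(n+' foot',*b,.003,.012)
for n,b in(('L',(110,178,180,275)),('R',(352,180,422,278))):
    rep(n+' tray',*b,.012,.03);rep(n+' web',*b,.055,.08);rep(n+' foot',*b,.012,.02);rep(n+' floor',b[0]+15,b[1]+45,b[2]-15,b[3]-15,0,.01)
rep('stack',255,140,340,220,.2,.3); rep('stackall',255,140,340,240,.02,.3)
rep('level',292,236,334,258,.01,.04);rep('bar',270,262,330,278,.006,.02)
rep('cup',185,90,220,150,.02,.3)
t=lambda u0,v0:cv2.resize(c[v0:v0+75,u0:u0+100],(400,300),interpolation=cv2.INTER_CUBIC)
im=np.vstack([np.hstack([t(185,150),t(185,210)]),np.hstack([t(95,165),t(340,165)])])
cv2.imwrite('pics/crops.png',im[:,:,::-1])
E
```

```text
table z 0.0010836687246279378
A web 143 mean [0.6323 0.1655 0.0555] zmax 0.0653 (array([633.1, 165.4]), array([111.1,  12. ]), 70.2)
A foot 640 mean [0.652  0.1555 0.0059] zmax 0.0118 (array([649.1, 160.9]), array([109.8, 173.6]), 1.2)
B web 125 mean [0.455  0.1133 0.0567] zmax 0.0639 (array([455.9, 113.7]), array([110.5,  10. ]), 26.1)
B foot 748 mean [0.4422 0.1309 0.006 ] zmax 0.012 (array([449.1, 129. ]), array([171.8, 121.7]), 1.8)
L tray 1159 mean [0.5403 0.4194 0.0176] zmax 0.03 (array([508.1, 412.5]), array([258. , 165.8]), 6.7)
L web 155 mean [0.6139 0.4241 0.0654] zmax 0.0745 (array([614.6, 423.8]), array([ 12.2, 109.6]), 5.2)
L foot 851 mean [0.5478 0.4203 0.0157] zmax 0.02 (array([508.3, 412.4]), array([258. , 165.8]), 6.6)
L floor 1306 mean [0.4612 0.4068 0.0051] zmax 0.01 (array([462.2, 407.9]), array([114.5, 127.2]), 2.1)
R tray 1055 mean [ 0.5472 -0.3444  0.0175] zmax 0.0296 (array([ 511.7, -339.3]), array([166.1, 252.4]), 84.6)
R web 151 mean [ 0.6207 -0.3486  0.065 ] zmax 0.0746 (array([ 621.5, -348.4]), array([109.3,  13.7]), 86.2)
R foot 799 mean [ 0.5553 -0.3453  0.0158] zmax 0.02 (array([ 511.8, -339.3]), array([166.1, 252.3]), 84.6)
R floor 1360 mean [ 0.4713 -0.3391  0.0048] zmax 0.01 (array([ 471.7, -339.1]), array([117.2, 125.6]), 0.6)
stack 3805 mean [ 0.6061 -0.0574  0.2202] zmax 0.2424 (array([610.1, -57.7]), array([171.2, 169.4]), 5.0)
stackall 4992 mean [ 0.5909 -0.0544  0.1938] zmax 0.2424 (array([638.5, -53.9]), array([258. , 197.3]), 5.2)
level 208 mean [ 0.4524 -0.1082  0.0191] zmax 0.0294 (array([ 445.4, -106.3]), array([99.4, 34.9]), 74.3)
bar 291 mean [ 0.3831 -0.0718  0.0121] zmax 0.0197 (array([384.9, -70.5]), array([ 45.5, 169.9]), 1.5)
cup 672 mean [0.8595 0.2427 0.0522] zmax 0.0982 (array([842.9, 252.9]), array([148.8, 100. ]), 4.1)
```

View pics/crops.png

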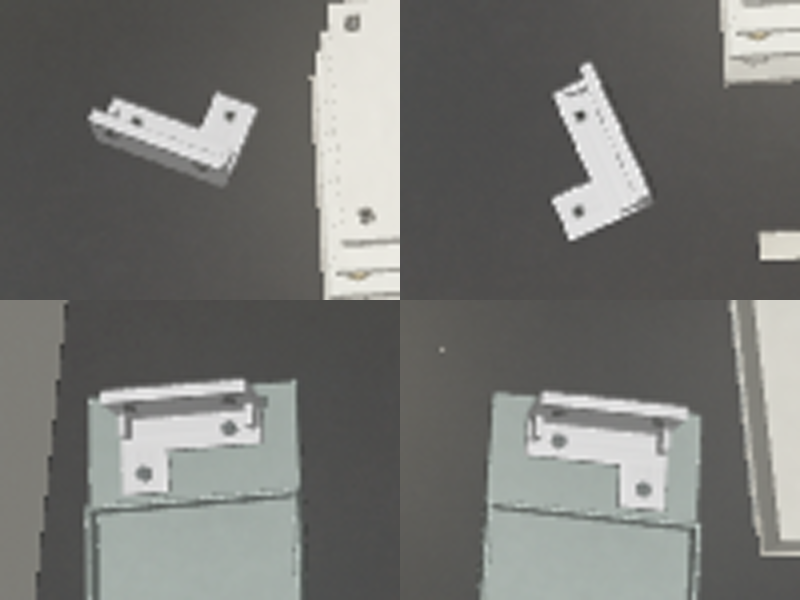

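Crops show:
- **Bracket A** (top-left crop): the lug is at its right end and points up, so facing along the lug end it points left. A is left-hand.
- **Bracket B** (top-right crop): the lug is at its bottom end and points to the image left, so B is right-hand.
- **Trays:** the +y tray's sample has its lug at the +y end (left-hand). The -y tray's sample has it at the -y end (right-hand).

Sizes agree with the task: webs about 110x10 mm, tops at 56 mm, tray plus shelf 254 mm. I'll cross-check with the scene camera and test IK.

```bash
cat > plan.py <<'E'
import numpy as np
D=np.pi/180
quat=lambda psi:np.array([np.cos(psi/2),np.sin(psi/2),0,0])
rot=lambda a:np.array([[np.cos(a),-np.sin(a)],[np.sin(a),np.cos(a)]])
A=(np.array([.633,.1655]),-109.8*D); B=(np.array([.4555,.1135]),-153.9*D)   # web centre, yaw
TL=(np.array([.4630,.4075]),6.0*D); TR=(np.array([.4670,-.3355]),-5.0*D)
gx=.003                                     # grasp a little towards the lug
def at(c,yaw):return c+rot(yaw)@[gx,0]
yA=TL[1]-90*D; pA=TL[0]+rot(TL[1])@[-.025,0]   # goal webs
yB=TR[1]-90*D; pB=TR[0]+rot(TR[1])@[.025,0]
E
python3 - <<'E'
from geo import *; from plan import *; from station import r
s=dict(np.load('pics/scene.npz'));W=cloud(s).reshape(-1,3)
s2=dict(np.load('pics/top.npz'));W2=cloud(s2).reshape(-1,3)
for n,w in(('scene',W),('top',W2)):
  for m,c,R,lo,hi in(('A',A[0],.075,.048,.07),('B',B[0],.075,.048,.07),('TL',TL[0]+[.045,.005],.17,.013,.025),('TR',TR[0]+[.045,-.005],.17,.013,.025)):
    k=w[(np.hypot(*(w[:,:2]-c).T)<R)&(w[:,2]>lo)&(w[:,2]<hi)]
    v=np.linalg.svd(k[:,:2]-k[:,:2].mean(0),full_matrices=0)[2][0]
    print(n,m,len(k),box(k),'pca',np.degrees(np.arctan2(v[1],v[0])).round(1),'z',np.median(k[:,2]).round(4))
for n,g,p in(('A',A,(pA,yA)),('B',B,(pB,yB))):
  for h in(0,180*D):
    for m,(c,y) in(('pick',g),('place',p)):
      for z in(.022,.36):
        q=r.solve_ik([*at(c,y),z],quat(y+h));print(n,int(h>0),m,z,None if q is None else np.round(q,2))
E
```

```text
scene A 156 (array([633.8, 163.3]), array([110.7,  10.7]), 70.1) pca 70.2 z 0.0564
scene B 137 (array([457.2, 111.6]), array([110.8,  10.7]), 26.6) pca 26.6 z 0.0567
scene TL 1093 (array([503.3, 438.5]), array([255.7, 223.7]), 6.2) pca 7.1 z 0.0173
scene TR 689 (array([ 510.5, -362.4]), array([210.8, 254.8]), 84.0) pca -2.3 z 0.0172
top A 131 (array([632.9, 164.9]), array([109.9,  12. ]), 70.2) pca -109.8 z 0.0567
top B 125 (array([455.9, 113.7]), array([110.5,  10. ]), 26.1) pca -153.8 z 0.0567
top TL 1071 (array([502.5, 442. ]), array([252.5, 226. ]), 6.2) pca 173.2 z 0.0178
top TR 909 (array([ 511.3, -358.1]), array([203.4, 254.6]), 84.8) pca 176.3 z 0.0174
A 0 pick 0.022 [ 0.17  0.33  1.78 -0.    1.03 -2.63]
A 0 pick 0.36 [ 0.17  0.08  1.48 -0.    1.58 -2.63]
A 0 place 0.022 [ 0.65  0.22  1.92 -0.    1.   -2.59]
A 0 place 0.36 [ 0.65 -0.05  1.61 -0.    1.58 -2.59]
A 1 pick 0.022 [ 0.17  0.33  1.78 -0.    1.03  0.52]
A 1 pick 0.36 [ 0.17  0.08  1.48 -0.    1.58  0.52]
A 1 place 0.022 [ 0.65  0.22  1.92 -0.    1.    0.55]
A 1 place 0.36 [ 0.65 -0.05  1.61 -0.    1.58  0.55]
B 0 pick 0.022 [ 0.13 -0.05  2.21 -0.    0.98 -1.9 ]
B 0 pick 0.36 [ 0.13 -0.34  1.87 -0.    1.62 -1.9 ]
B 0 place 0.022 [-0.7   0.23  1.91 -0.    1.    2.53]
B 0 place 0.36 [-0.7  -0.04  1.61 -0.    1.58  2.53]
B 1 pick 0.022 [ 0.13 -0.05  2.21 -0.    0.98  1.24]
B 1 pick 0.36 [ 0.13 -0.34  1.87 -0.    1.62  1.24]
B 1 place 0.022 [-0.7   0.23  1.91 -0.    1.   -0.61]
B 1 place 0.36 [-0.7  -0.04  1.61 -0.    1.58 -0.61]
```

```bash
sed -i 's/^A=.*/A=(np.array([.6334,.1645]),-109.8*D); B=(np.array([.4564,.1128]),-153.7*D)/' plan.py
cat > act.py <<'E'
from plan import *; from station import r
Z=.36
def hover(c,y,z=Z): r.move_pose([*at(c,y),z],quat(y+np.pi))
def say(*a):
    o=r.observe();print(*a,'t',round(o['t'],2),'tcp',o['eef_pos'].round(4) if hasattr(o['eef_pos'],'round') else o['eef_pos'],'gap',round(o['finger_gap'],3),'F',np.round(o['force'],1))
def pick(c,y,zt=.022):
    g=at(c,y); hover(c,y); r.move_straight([*g,.09],feed=.25); say('above')
    print('hit',r.move_straight([*g,zt],feed=.08,contact_N=10)); say('down')
    r.grip(0.0,60); say('gripped')
    r.move_straight([*g,.06],feed=.08); say('lifted')
E
python3 - <<'E'
from act import *
import cv2
o=r.observe();p=list(o['eef_pos']);r.grip(1.0)
r.move_straight([p[0],p[1],.40],feed=.3)
pick(*B)
s=[cv2.resize(r.snapshot(n)['color'],(400,300)) for n in('scene','wrist')]
cv2.imwrite('pics/liftB.png',np.hstack(s)[:,:,::-1])
E
```

```text
above t 5.04 tcp [0.4548 0.1116 0.0914] gap 1.0 F [-0.2  0.5  0.9]
hit False
down t 6.04 tcp [0.4543 0.1116 0.0225] gap 1.0 F [-0.3 -0.1  0.5]
gripped t 6.72 tcp [0.454  0.1114 0.0222] gap 0.108 F [0.8 0.1 1.2]
lifted t 7.34 tcp [0.4535 0.1115 0.06  ] gap 0.107 F [-0.5 -0.7 -2.4]
```

View pics/liftB.png

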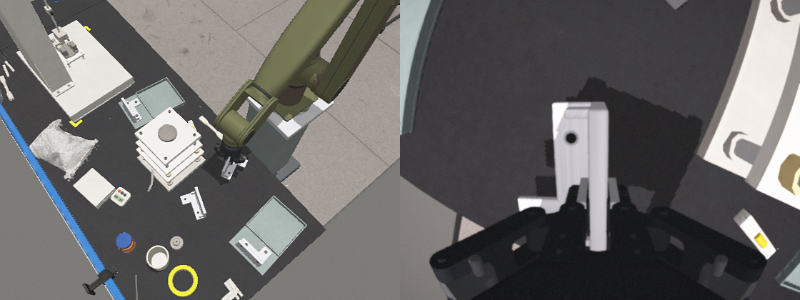

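B is held at a gap of about 10 mm, and the force changed by roughly its weight. In the wrist view the web runs up the middle (580,170) with no tilt. Now to place it in the right tray.

```bash
cat >> act.py <<'E'
def place(c,y,frm):
    g=at(c,y); r.move_straight([*at(*frm),Z],feed=.3); hover(c,y); say('over tray')
    r.move_straight([*g,.06],feed=.25); r.move_straight([*g,.033],feed=.06); r.wait(.2); say('near')
    print('touch',r.move_straight([*g,.018],feed=.015,contact_N=4)); say('set')
def release(c,y):
    r.grip(.35); say('open'); g=list(r.observe()['eef_pos']); r.move_straight([g[0],g[1],.12],feed=.1)
E
python3 - <<'E'
from act import *
place(pB,yB,B)
E
```

```text
over tray t 10.25 tcp [ 0.4918 -0.34    0.3595] gap 0.109 F [-0.8  0.2 -2.3]
near t 12.4 tcp [ 0.492  -0.3409  0.0335] gap 0.111 F [ 0.4  0.3 -2.2]
touch True
set t 12.97 tcp [ 0.4919 -0.3408  0.0262] gap 0.108 F [ 1.1 -0.7  4.7]
```

Contact came at TCP 0.0262 against 0.026 expected, so the foot is on the tray floor. I'll release, lift clear, then pick A.

Run:
```python
from act import *; from geo import *
release(pB,yB)
p=r.observe()['eef_pos'];r.move_straight([p[0],p[1],Z],feed=.3);r.grip(1.0)
pick(*A)
s=r.snapshot('top');w=cloud(s).reshape(-1,3)
k=w[(np.hypot(*(w[:,:2]-pB).T)<.08)&(w[:,2]>.04)&(w[:,2]<.1)]
print('B web goal',pB,np.degrees(yB)+180,'seen',box(k),np.percentile(k[:,2],[5,50,95]).round(4))
im=[cv2.resize(s['color'][150:300,320:470],(400,400)),cv2.resize(r.snapshot('wrist')['color'],(400,400))]
cv2.imwrite('pics/liftA.png',np.hstack(im)[:,:,::-1])
```

```text
open t 13.31 tcp [ 0.4904 -0.3396  0.0244] gap 0.352 F [ 0.1 -0.2  0.4]
above t 19.06 tcp [0.6337 0.1618 0.092 ] gap 0.999 F [-0.3  0.4  0.2]
hit False
down t 20.06 tcp [0.633  0.1618 0.0226] gap 0.999 F [ 0.5  0.1 -0.4]
gripped t 20.73 tcp [0.6326 0.1616 0.0222] gap 0.111 F [ 0.8 -0.8  0.3]
lifted t 21.36 tcp [0.6325 0.1617 0.0604] gap 0.11 F [ 0.1 -0.6 -2.1]
B web goal [ 0.49190487 -0.33767889] 85.0 seen (array([ 491.5, -335.3]), array([110.9,  11.9]), 85.5) [0.0432 0.0587 0.0649]
```

View pics/liftA.png

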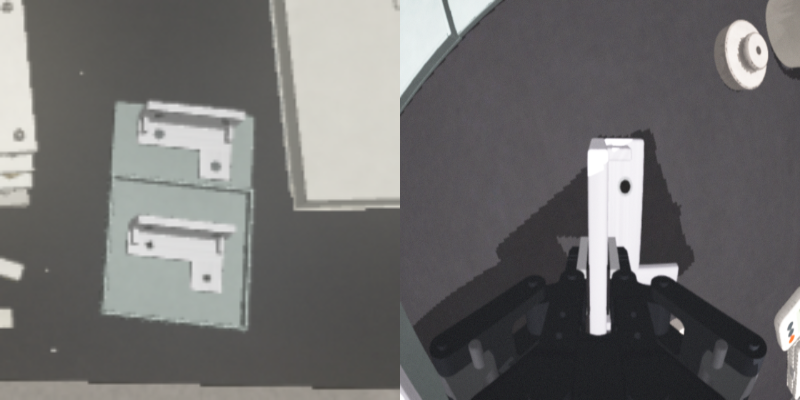

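B stands upright in the right tray at crop px (180,255). It has the same orientation and hand as its sample above it, and its web top is at about 60 mm. A is gripped level. Now to place A.

Run:
```python
from act import *; from geo import *
place(pA,yA,A)
o=r.observe();z=o['eef_pos'][2]
if abs(z-.026)>.004: raise SystemExit('odd height')
release(pA,yA)
p=r.observe()['eef_pos'];r.move_straight([p[0],p[1],Z],feed=.3)
r.move_pose([.45,.13,.40],quat(yA+np.pi)); r.wait(.3); say('clear')
s=r.snapshot('top');w=cloud(s).reshape(-1,3);s2=r.snapshot('scene')
w2=cloud(s2).reshape(-1,3)
for n,c,y in(('A',pA,yA),('B',pB,yB)):
  for v,ww in(('top',w),('scene',w2)):
    k=ww[(np.hypot(*(ww[:,:2]-c).T)<.075)&(ww[:,2]>.053)&(ww[:,2]<.09)]
    if len(k)>9:print(n,v,'goal',c.round(4),np.degrees(y)+180,'seen',box(k),np.median(k[:,2]).round(4))
old=dict(np.load('pics/top.npz'))['color']
for n,(u0,v0,u1,v1) in(('level',(292,236,334,258)),('bar',(270,262,330,278))):
    print(n,'mean colour change',np.abs(old[v0:v1,u0:u1].astype(int)-s['color'][v0:v1,u0:u1]).mean().round(1))
cv2.imwrite('pics/end.png',np.hstack([cv2.resize(s['color'],(400,300)),cv2.resize(s['color'][165:285,90:250],(400,300))])[:,:,::-1])
```

```text
over tray t 23.78 tcp [0.4392 0.4012 0.3596] gap 0.105 F [ 0.1  0.2 -2.2]
near t 25.93 tcp [0.4388 0.4022 0.0335] gap 0.107 F [-0.4  0.1 -1.8]
touch True
set t 26.51 tcp [0.4386 0.402  0.0261] gap 0.112 F [-0.2  0.7  4.2]
open t 26.84 tcp [0.437  0.4008 0.0243] gap 0.35 F [ 0.8  0.  -0.4]
clear t 30.25 tcp [0.45   0.1307 0.3997] gap 0.352 F [-0.   0.   0.3]
A top goal [0.4381 0.4049] 96.0 seen (array([437.5, 404.9]), array([ 11.1, 109.1]), 6.3) 0.0605
A scene goal [0.4381 0.4049] 96.0 seen (array([437.8, 402.5]), array([ 13.9, 108.1]), 5.7) 0.0598
B top goal [ 0.4919 -0.3377] 85.0 seen (array([ 492. , -335.2]), array([110.1,  12.1]), 85.1) 0.0606
B scene goal [ 0.4919 -0.3377] 85.0 seen (array([ 492.9, -336.5]), array([112.6,  12. ]), 85.6) 0.0596
level mean colour change 0.8
bar mean colour change 1.5
```

View pics/end.png

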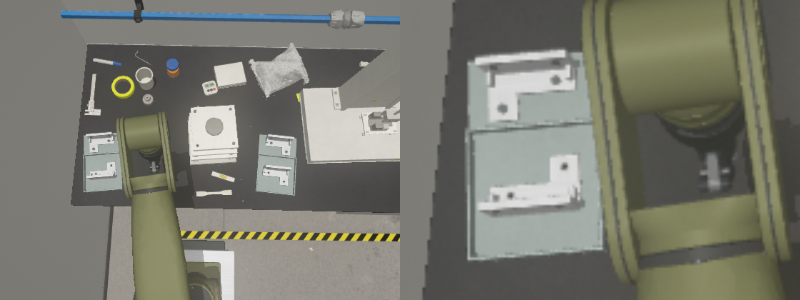

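A stands inside the left tray at crop px (530,195), a half turn from its sample and of the same hand. Both web tops read 60 mm (4 + 56), the level and bar are unmoved, and the arm is clear.

```bash
python3 -c "
from station import r
print(r.sign_off(), r.observe()['t'])"
```

```text
the job is handed in; nothing more can be done
the job is handed in; nothing more can be done
```

Both brackets are in their matching trays, and the job was handed in at about 30 s, within the 70 s limit. The left-hand bracket is in the +y tray and the right-hand one in the -y tray. Each was lowered until it touched the tray floor, then released.

- **Placement:** both cameras put the web tops at about 60 mm, which is the 4 mm floor plus the 56 mm web, so both stand flat. Positions were within about 3 mm and 1° of the goals. The left-hand bracket stands a half turn from its sample; the hand still matches.
- **Set-down:** touchdown came at the expected height, with a force change of about 6–7 N.
- **Bystanders:** the spirit level and test bar look unchanged in the top view, and the arm ended clear of everything.
- **Disagreements:** the two cameras differed by 1–2.5 mm, within calibration. One attempt to fit the whole tray outlines picked up other objects, so I used the earlier tray measurement. No other check failed.

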